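Put the tube turner in fast gear and start it

TASK

Get the tube turner on the bench running in fast gear. With the fingertips only, gripping and lifting nothing, push the glass tube along its rollers until its end rests against the cork-faced stop, and push the gear lever from neutral past the slow detent all the way to the far (fast) stop. Then press the flat round start button right down and let it go; keep off the mushroom-headed stop button and leave the jar, cork and matchbox beside the machine where they are.

Things in the scene. Friction and masses are not known exactly. Their poses are not given: they have to be found in the camera images.
- turner: Bench tube turner, fixed. Machine frame: origin on the bench under the tube's line, x away from the robot, y to its left along the tube (yaw 0.15 to 0.45 rad), z up. In mm in this frame: grey base plate x -60 to 60, y -165 to 175, 14 high; roller stands at y = 30 and y = 150, 61 high, carry the tube at x = 0; motor and belt cover x 65 to 131, y -171 to -39, 75 high.
- gear_head (a point): Middle of the top of the aluminium gear head with clear covers at the machine's -y end: x -50 to 60, y -171 to -55 mm, 90 mm high. Before it stands the switch box, x -122 to -58, y -165 to -35 mm, 55 mm high.
- tube_stop (a point): Centre of the round cork face, 28 mm across, that stops the tube: machine x 0, y -35 mm, 67 mm above the bench; it looks to +y. The stop is rigid. Fume ducts hang overhead beyond the machine, over world x > 0.59 m, down to 390 mm above the bench: raise the tool no more than needed.
- glass_tube: Loose clear glass tube, 22 mm diameter, 240 mm long, about 70 g, on the rollers along machine y, axis 67 mm above the bench. Origin at the middle of its axis, own y along it (it may roll). It starts 20 to 40 mm short of the stop; home, its origin is at machine y = 85 and its free end at y = 205 mm, 42 mm past the outer stand. It slides with about 1 N or less.
- gear_lever (a joint): Gear lever on the gear head, rad: 0 neutral (leans 0.30 to machine +y), 0.30 slow (upright, first detent), 0.60 fast (leans 0.30 to -y; second detent, hard stop at 0.61). Pivot along x at machine x 24.5, y -105 mm, 75 mm high; knob centre 105 mm from it. Sprung detents: leaving one takes about 4 N at the knob, 6 to 10 N with a finger's rubbing; past half way it drops into the next.
- knob (a point): Centre of the lever's black ball knob, 28 mm in diameter, 175 to 180 mm above the bench; it travels about 62 mm toward machine -y from neutral to fast. The notched steel quadrant and the lever's sprung roller reach 147 mm above the bench.
- start_top (a point): Centre of the top of the start button: a flat 27 mm disc in a 38 mm steel collar on the switch box, the button nearer the tube (machine x -90, y -68 mm), top 66 mm above the bench, 7 mm above its collar. Sinks straight down 6 mm.
- start (a joint): Travel of the start button in m, 0 up, 0.006 fully down; about 1.5 N starts it, 5 N holds it fully down; springs back.
- stop_top (a point): Centre of the top of the stop button: a black mushroom head 38 mm across on the same box (machine x -90, y -137 mm), top 81 mm above the bench.
- stop (a joint): Travel of the stop button in m, 0 up, 0.006 down. Not to be pressed.
- frit_jar: Jar of blue frit with a screw lid, 59 mm across, 78 mm high, loose behind the machine; origin under its centre.
- cork_0: Cork stopper 28 mm across, 26 mm high, loose in front of the machine; origin under its centre.
- matchbox: Matchbox 36 x 60 x 16 mm, loose in front of the machine; origin under its centre.
There are look-alikes about, which are no part of the job. What is shaped like the glass_tube but purple is not meant.

How it is judged (in metres and radians):
On the way, in this order (a step that is already met when the one before it is completed fails the run):
1. the tube rests against the stop and the lever is at the fast stop, in either order (y of glass_tube in the frame of turner below 0.0895 m and z of glass_tube in the frame of turner between 0.062 and 0.072 m and angle between the y axis of glass_tube and the y axis of turner, either way round below 0.05 rad and value of joint gear_lever above 0.56 rad), for 0.2 s.
2. the start button is pressed down (value of joint start above 0.0045 m), for 0.1 s.
At the end, for the whole second after the job is handed in: The tube lies on its rollers with its end within 4.5 mm of the stop and at rest, the gear lever stands in fast (over 0.56 rad), the start button is up again after having been pressed at least 4.5 mm, the stop button is up, and the jar, cork and matchbox are within 20 mm of where they stood (all of step 1 and value of joint start below 0.0015 m and value of joint stop below 0.002 m and linear speed of glass_tube below 0.02 m/s and distance of each of frit_jar, cork_0, matchbox from where it was at the start of the episode below 0.02 m); the robot touches nothing.
It fails at once if the turner is started before the tube is home and the lever in fast (value of joint start above 0.003 m and (not (value of joint gear_lever above 0.56 rad) or y of glass_tube in the frame of turner above 0.0895 m)).
It fails at once if the stop button is pressed (value of joint stop above 0.003 m).
It fails at once if the lever's knob is gripped between the fingers (over 15 N with the grasp point within 8 mm of the knob's centre) (distance between the grasp point and knob below 0.008 m and contact force between the fingers and gear_lever above 15 N).
It fails at once if the glass tube is lifted over 15 mm off the rollers, or gripped (over 15 N with the grasp point down on the tube's length) (z of glass_tube in the frame of turner above 0.082 m or (y of the grasp point in the frame of turner below 0.195 m and z of the grasp point in the frame of turner below 0.085 m and contact force between the fingers and glass_tube above 15 N)).
It fails at once if the jar, cork or matchbox is pushed over 20 mm or lifted (distance of any of frit_jar, cork_0, matchbox from where it was at the start of the episode above 0.02 m).
It also fails if it takes over 48 s, if anything falls off the work surface, if the arm or the gripper's body presses on something with over 40 N, if the wrist force passes 120 N, or if a joint passes its speed limit or range.

ROBOT

A 7-joint arm with a two-finger parallel gripper is mounted at the origin on the work surface; the furniture and walls round the work are solid. World frame = base frame: x ahead of the robot, y to its left, z up, the work surface at z = 0. Lengths are in m, angles in degrees, forces in N, time in s.
With the tool pointing down it reaches from about 0.35 to 0.9 m from the base axis. Payload 19.9 kg.
Tool frame: the origin (TCP) lies on the centre line of the jaws, within the pads' length; the fingertips stand arm.nose_length ahead of it and the grasp point (between the pads) lies 8 mm behind it (arm.nose_length is the distance from the TCP to the fingertips, in m); z points along the fingers, y is the line along which they close (so a half turn about z gives the same grasp; the last joint's range is limited). The gripper opens to 94 mm and grips with 3 to 60 N. Pads are 16 mm wide; open, the fingers measure 119 mm over their backs; the gripper's body (75 mm by 177 mm) begins 78 mm behind the grasp point.
Start: joints at [-74.857, 23.915, -0.59, 92.452, 0.269, 63.638, -3.037], TCP at [0.188, 0.596, 0.216] pointing down, gripper open.
Joint ranges: [-161.28, 161.28], [-22.2, 115.67], [-73.04, 71.86], [3.21, 147.25], [-68.34, 248.33], [10.77, 114.83], [-161.83, 161.83]. Speed limits (degrees/s): [108.29, 108.29, 136.94, 136.94, 172.46, 172.46, 172.46].

INTERFACE

Orientations are given as [roll, pitch, yaw] about the fixed x, y, z axes, in that order (R = Rz(yaw) Ry(pitch) Rx(roll)).
In Python, from station import arm gives the robot as it stands.
- The arm moves only by the tool play_rows, never from a script. Its argument "rows" is a list of rows, each a list of 5 numbers: the shift along the world's x, y, z in cm, then the turn about the world's z in degrees, then the finger opening in cm, from 0 to 9.4. A call has 1 to 10 rows; each row is the pose to reach, as a shift and turn from the pose commanded when the call began; what a row does not reach only later rows make up. A row lasts 1/12 s, in which the tool goes at most 41.7 mm and 7.16 degrees, less where a joint would pass 70% of its speed; a pose out of reach is approached as far as the arm can. A call with a gripper value outside its range is refused whole. The fingers move at their own pace and stop on an object; "newtons" is the grip in N (left out, the last holds). Time passes only in rows, so rows that repeat a pose let the fingers close. It gives the time, the measured TCP pose, the force, the opening and the grip force at its end, in the units of the state.
- arm.get_state(): the state, without advancing time (a new reading comes with each control period).
- arm.camera(name): name is "scene" or "top" or "wrist"; returns a dict with "color" (480x640x3 uint8, red, green, blue), "mtx" (3x3 intrinsics, pixels), "pose" (4x4, takes a point from camera to world coordinates). Camera axes: x right, y up, looking along -z (the intrinsics and any distortion apply to the point x, -y, -z); pixel columns grow to the right and rows downward; lengths in m; the calibration is good to about 2 mm. A picture is of the moment at which its call begins. There is no depth.
- arm.job_done(): hands the job in; it is judged then, once.
The state is a dict: "clock": time; "q": joint angles; "qvel": joint speeds; "joint_efforts": joint torques, N m; "tcp_pos": TCP position; "orientation": TCP orientation; "ft_force": force on the tool from outside, world axes, zero at the start; "moment": the same for the moment, N m; "opening": finger opening in m; "grip_force": force on a finger pad.
Only numpy, scipy, OpenCV 4.12 (cv2) and the standard library are available. Lean on these libraries where they do the work, as an engineer would, in place of code of your own. Each camera call takes 0.05 s, during which the arm holds its last target. There are 200 camera calls.

## Working session

There is one attempt and no reset: what is moved stays moved. The work goes in short steps, Python scripts to look and compute and a tool call to move; the robot and the scene stay as the last step left them, time stands still between calls to the robot, and variables do not carry over. Pictures are saved under pics/ and viewed, at most 10 in all, crops included, and the job is handed in when it is done.

Besides the shell and the picture viewer there is one more tool, called as name(argument=value, ...), one argument or row to a line, values as JSON. play_rows: Moves the arm, as the interface text tells. Its arguments: {"type":"object","properties":{"rows":{"type":"array"},"newtons":{"type":"number"}},"required":["rows"]}

```bash
mkdir -p pics; cat > h.py <<'E'
import numpy as np,cv2
from station import arm
def snap(n,f):
    c=arm.camera(n); cv2.imwrite(f'pics/{f}.png',c['color'][:,:,::-1]); np.savez(f'pics/{f}.npz',mtx=c['mtx'],pose=c['pose']); return c
def ray(f,u,v):
    c=np.load(f'pics/{f}.npz'); d=np.linalg.inv(c['mtx'])@[u,v,1]; d=np.array([d[0],-d[1],-d[2]])
    return c['pose'][:3,3],c['pose'][:3,:3]@d
def plane(f,u,v,z):
    o,d=ray(f,u,v); return o+d*(z-o[2])/d[2]
def proj(f,p):
    c=np.load(f'pics/{f}.npz'); q=c['pose'][:3,:3].T@(np.array(p)-c['pose'][:3,3]); q=c['mtx']@[q[0],-q[1],-q[2]]; return q[:2]/q[2]
def tri(a,b):
    (o,d),(p,e)=ray(*a),ray(*b); d=d/np.linalg.norm(d);e=e/np.linalg.norm(e)
    s=np.linalg.lstsq(np.c_[d,-e],p-o,rcond=None)[0]; x,y=o+s[0]*d,p+s[1]*e
    return (x+y)/2,np.linalg.norm(x-y)
E
python3 - <<'E'
from h import *
for n in ('top','scene'):
    c=snap(n,n+'0'); print(n,c['pose'].round(3).tolist(),c['mtx'].round(1).tolist())
s=arm.get_state();print(arm.nose_length,{k:s[k] for k in('clock','tcp_pos','orientation','opening','ft_force')})
E
```

```text
top [[0.007, 0.992, -0.126, 0.307], [-1.0, 0.006, -0.009, 0.009], [-0.008, 0.126, 0.992, 1.483], [0.0, 0.0, 0.0, 1.0]] [[614.4, 0.0, 322.3], [0.0, 614.4, 236.3], [0.0, 0.0, 1.0]]
scene [[0.792, 0.344, -0.505, -0.062], [-0.611, 0.475, -0.634, -0.67], [0.022, 0.81, 0.586, 0.756], [0.0, 0.0, 0.0, 1.0]] [[621.1, 0.0, 316.1], [0.0, 621.1, 247.6], [0.0, 0.0, 1.0]]
0.011 {'clock': 0.1, 'tcp_pos': array([0.18809723, 0.59569488, 0.21591879]), 'orientation': array([-1.79939114e+02,  6.11048435e-03,  1.62476774e+02]), 'opening': 0.09378915586668168, 'ft_force': array([ 0.27103704, -0.05674351,  0.09093322])}
```

View pics/top0.png

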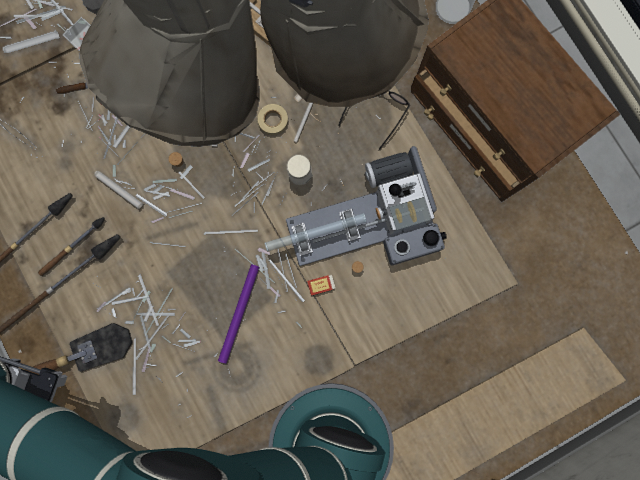

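View pics/scene0.png

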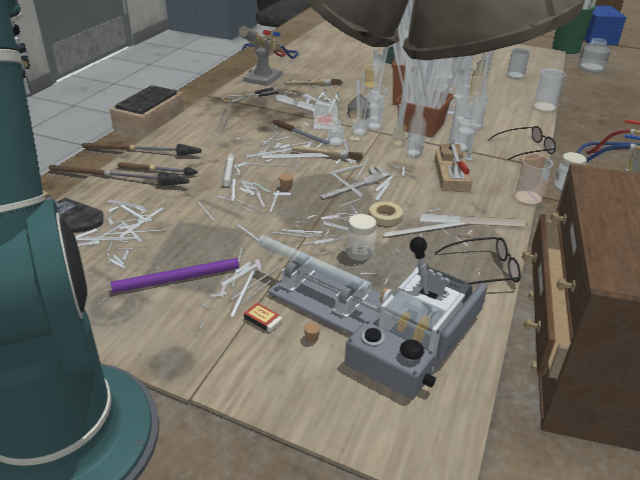

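Top view: start button (402,247), stop button (431,238), knob near (397,190), tube from about (267,247) to (365,218). Scene view: start (373,335), stop (411,349), knob (419,245).

```bash
python3 - <<'E'
from h import *
for n,a,b in(('start',(402,246.5),(373,335.5)),('stop',(431,238),(411,348)),('knob',(396,190),(419,245))):
    print(n,tri(('top0',*a),('scene0',*b)))
s=plane('top0',402,246.5,.066);t=plane('top0',431,238,.081)
d=s-t;print(s,t,'yaw',np.arctan2(-d[0],d[1]))
a=cv2.imread('pics/top0.png')[140:280,250:450];b=cv2.imread('pics/scene0.png')[215:400,225:495]
cv2.imwrite('pics/a.png',cv2.resize(a,None,fx=4,fy=4,interpolation=2));cv2.imwrite('pics/b.png',cv2.resize(b,(800,548),interpolation=2))
E
```

```text
start (array([ 0.46343285, -0.16373019,  0.06227186]), np.float64(0.00029254681648451875))
stop (array([ 0.48194987, -0.22889502,  0.07595587]), np.float64(0.0005419642460754001))
knob (array([ 0.57329603, -0.137884  ,  0.17901244]), np.float64(0.000324827195467077))
[ 0.46313832 -0.16336608  0.066     ] [ 0.48153176 -0.22821847  0.081     ] yaw 0.2763624747402526
```

View pics/a.png

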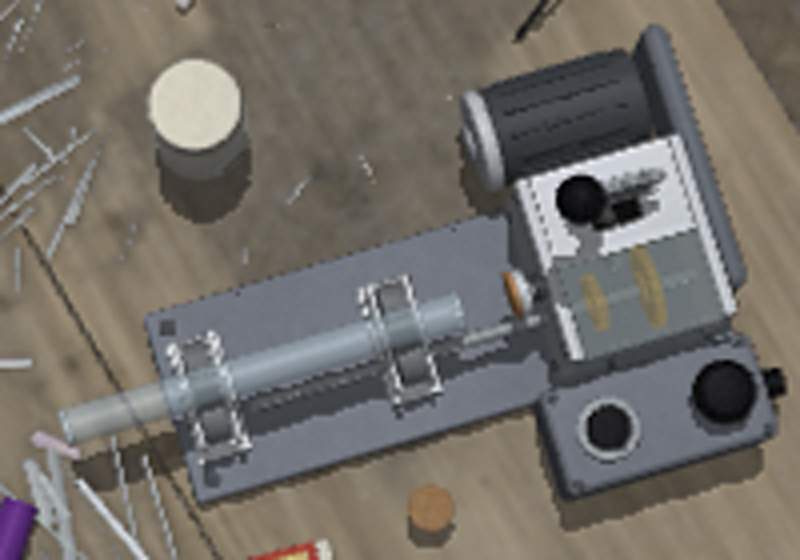

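View pics/b.png

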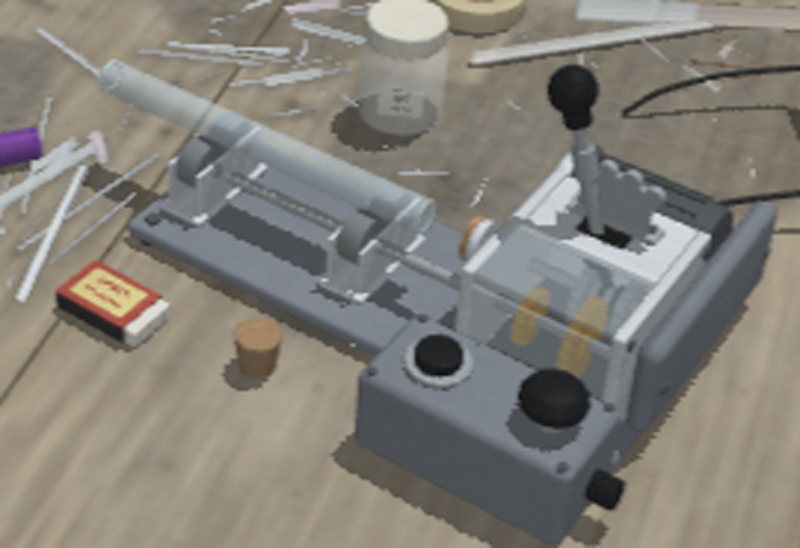

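Crop of the top view: tube ends at (68,428) and (463,313), knob (582,200), start (607,428), stop (724,391), cork face about (514,292). The tube is clearly short of the stop and the lever leans to +y (neutral).

```bash
cat >> h.py <<'E'
def F(): return np.load('frame.npy')  # x,y,yaw
def m2w(p):
    x,y,a=F(); c,s=np.cos(a),np.sin(a); return np.array([x+c*p[0]-s*p[1],y+s*p[0]+c*p[1],p[2]])
def w2m(p):
    x,y,a=F(); c,s=np.cos(a),np.sin(a); d=p[0]-x,p[1]-y; return np.array([c*d[0]+s*d[1],-s*d[0]+c*d[1],p[2]])
E
python3 - <<'E'
from h import *
from scipy.optimize import least_squares
C=lambda u,v:(250+u/4-.4,140+v/4-.4)
m=np.array([[-.09,-.068,.066],[-.09,-.137,.078],[.0245,-.074,.1753],[0,-.035,.067]])
px=[C(607,428),C(724,391),C(582,200),C(514,292)]
w=np.array([plane('top0',*p,q[2]) for p,q in zip(px,m)])
e=[plane('top0',*C(68,428),.067),plane('top0',*C(463,313),.067)]
def r(f,full=0):
    np.save('frame.npy',f); a=np.array([w2m(p)[:2] for p in w])-m[:,:2]; return np.r_[a.ravel(),[w2m(p)[0] for p in e]]
s=least_squares(r,[.5,-.1,.28]);np.save('frame.npy',s.x)
print(s.x,(s.fun*1000).round(1));print('tube ends',[w2m(p).round(4) for p in e])
for n,p in dict(start=(-.09,-.068,.066),knob=(.0245,-.074,.1753),end=(0,.24,.067),home=(0,.205,.067)).items(): print(n,m2w(p).round(4),proj('scene0',m2w(p)).round(0))
print('tcp',w2m(arm.get_state()['tcp_pos']))
for n,uv,z in(('jar',(193,104),.078),('cork',(432,507),.026),('mb',(290,556),.016)): print(n,w2m(plane('top0',*C(*uv),z)).round(3))
E
```

```text
[ 0.52952337 -0.07231238  0.2959544 ] [ 0.2  1.8  0.5  1.7  0.2 -0.4  1.6 -3.1 -0.8 -1.7]
tube ends [array([-0.0008,  0.2331,  0.067 ]), array([-0.0017, -0.006 ,  0.067 ])]
start [ 0.4633 -0.1636  0.066 ] [373. 334.]
knob [ 0.5745 -0.1359  0.1753] [418. 246.]
end [0.4595 0.1573 0.067 ] [260. 240.]
home [0.4697 0.1238 0.067 ] [274. 246.]
tcp [-0.13175613  0.73854305  0.21591879]
jar [0.16  0.11  0.078]
cork [-0.102  0.041  0.026]
mb [-0.106  0.13   0.016]
```

play_rows(
  rows=[
    [4,-4,0,6,0],
    [8,-10,0,12,0],
    [12,-16,0,18,0],
    [16,-22,0,24,0],
    [19,-27,0,30,0],
    [22,-32,0,34.5,0],
    [25,-37,0,34.5,0],
    [26,-40,0,34.5,0],
    [26,-40,0,34.5,0],
    [26,-40,0,34.5,0],
  ],
  newtons=20,
)

```text
clock: 0.93
tcp_pos: [0.4181, 0.2476, 0.2164]
orientation: [180.0, -0.0, -163.0]
ft_force: [1.3, 0.8, 0.9]
opening: 0.0305
grip_force: 0.0
```

play_rows(
  rows=[
    [0,0,0,0,0],
    [0,0,0,0,0],
    [0,0,0,0,0],
  ],
)

```text
clock: 1.18
tcp_pos: [0.4173, 0.25, 0.2163]
orientation: [180.0, -0.0, -163.0]
ft_force: [-1.2, 1.3, -0.5]
opening: 0.0108
grip_force: 0.0
```

play_rows(
  rows=[
    [3.4,-6.4,-3,0,0],
    [3.4,-6.4,-7,0,0],
    [3.4,-6.4,-11,0,0],
    [3.4,-6.4,-13,0,0],
    [3.4,-6.4,-15,0,0],
    [3.4,-6.4,-15,0,0],
    [3.4,-6.4,-15,0,0],
    [3.4,-6.4,-15,0,0],
    [3.4,-6.4,-15,0,0],
  ],
)

```text
clock: 1.93
tcp_pos: [0.4523, 0.1868, 0.0681]
orientation: [180.0, 0.1, -163.0]
ft_force: [-0.1, 0.6, 0.1]
opening: 0.0009
grip_force: 0.0
```

```bash
python3 - <<'E'
from h import *
s=arm.get_state();print(w2m(s['tcp_pos']),s['opening'],s['ft_force'])
snap('scene','s1');b=cv2.imread('pics/s1.png')[150:350,180:460]
cv2.imwrite('pics/s1c.png',cv2.resize(b,(784,560),interpolation=2))
E
```

```text
[0.00169843 0.27034252 0.06807908] 0.0008966851008041312 [-0.06696775  0.64094325  0.11853129]
```

View pics/s1c.png

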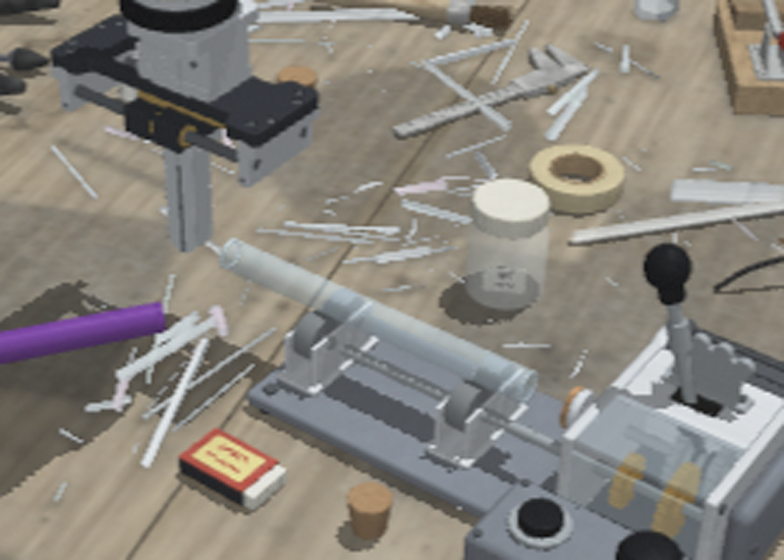

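The closed fingers stand in line with the tube's free end, short of it (crop (190,240) against (235,250)). Push along machine -y.

play_rows(
  rows=[
    [0.29,-0.96,0,0,0],
    [0.58,-1.91,0,0,0],
    [0.67,-2.2,0,0,0],
    [0.76,-2.49,0,0,0],
    [0.86,-2.82,0,0,0],
    [0.96,-3.15,0,0,0],
    [1.06,-3.48,0,0,0],
    [1.17,-3.83,0,0,0],
    [1.28,-4.2,0,0,0],
    [1.37,-4.5,0,0,0],
  ],
)

```text
clock: 2.82
tcp_pos: [0.4654, 0.1403, 0.0664]
orientation: [-180.0, 0.0, -163.0]
ft_force: [0.4, 0.9, 0.2]
opening: 0.0006
grip_force: 0.3
```

play_rows(
  rows=[
    [0.03,-0.1,0,0,0],
    [0.06,-0.19,0,0,0],
    [0.09,-0.29,0,0,0],
    [0.09,-0.29,0,0,0],
  ],
)

```text
clock: 3.15
tcp_pos: [0.4662, 0.1377, 0.0664]
orientation: [-180.0, -0.0, -163.0]
ft_force: [-0.4, -0.7, 0.0]
opening: 0.0005
grip_force: 0.0
```

play_rows(
  rows=[
    [0.03,-0.1,0,0,0],
    [0.06,-0.19,0,0,0],
    [0.06,-0.19,0,0,0],
  ],
)

```text
clock: 3.4
tcp_pos: [0.4666, 0.1362, 0.0664]
orientation: [180.0, -0.0, -163.0]
ft_force: [-0.2, 3.0, -1.0]
opening: 0.0004
grip_force: 1.8
```

play_rows(
  rows=[
    [0.03,-0.1,0,0,0],
    [0.03,-0.1,0,0,0],
  ],
)

```text
clock: 3.57
tcp_pos: [0.4667, 0.1361, 0.0664]
orientation: [179.9, -0.0, -163.0]
ft_force: [-2.8, 9.9, 0.1]
opening: 0.0005
grip_force: 5.0
```

```bash
python3 - <<'E'
from h import *
s=arm.get_state();print(w2m(s['tcp_pos']),s['ft_force'])
snap('scene','s2');b=cv2.imread('pics/s2.png')[180:340,230:440]
cv2.imwrite('pics/s2c.png',cv2.resize(b,(788,600),interpolation=2))
E
```

```text
[0.00068779 0.21771216 0.06642953] [-2.81258113  9.91299421  0.14276442]
```

View pics/s2c.png

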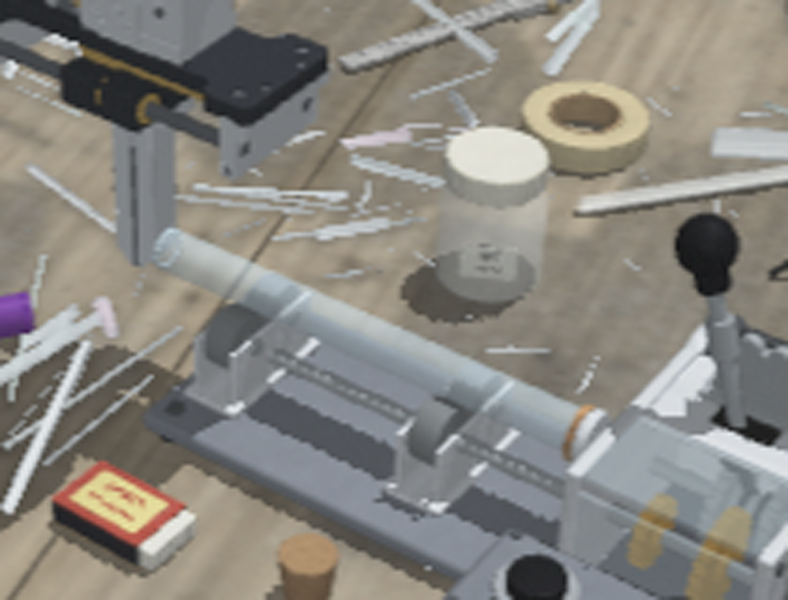

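The tube's end sits on the cork (crop (575,430)), with 10 N felt at the predicted position. Back off, then go up and over to the knob.

play_rows(
  rows=[
    [-0.5,1.6,0,0,0],
    [-1,3.2,0,0,0],
    [-1.2,4,3,0,0],
    [-1.2,4,7,0,0],
    [-1.2,4,10.7,0,0],
    [0,0,10.7,0,0],
    [1.2,-4,10.7,0,0],
    [2.4,-8,10.7,0,0],
    [3.6,-12,10.7,0,0],
    [4.8,-14,10.7,0,0],
  ],
)

```text
clock: 4.45
tcp_pos: [0.5151, -0.0102, 0.1738]
orientation: [-179.9, 0.0, -163.2]
ft_force: [-0.0, 0.9, -0.1]
opening: 0.0006
grip_force: 0.0
```

```bash
python3 - <<'E'
from h import *
s=arm.get_state();print(s['tcp_pos'],w2m(s['tcp_pos']),'to',(m2w((.0245,-.02,.173))-s['tcp_pos'])*100)
E
```

```text
[ 0.51512057 -0.01015256  0.17376156] [0.00435247 0.06365799 0.17376156] to [ 4.36706969 -7.41448095 -0.07615572]
```

play_rows(
  rows=[
    [2,-3,0,0,0],
    [3.5,-5.5,0,0,0],
    [4.3,-7.2,0,0,0],
    [4.3,-7.2,0,0,0],
    [4.3,-7.2,0,0,0],
  ],
)

```text
clock: 4.87
tcp_pos: [0.5579, -0.078, 0.1731]
orientation: [-180.0, -0.0, -163.1]
ft_force: [0.4, 1.3, 0.7]
opening: 0.0009
grip_force: 0.0
```

```bash
python3 - <<'E'
from h import *
s=arm.get_state();print(s['tcp_pos'],w2m(s['tcp_pos']),s['ft_force'])
snap('scene','s3');b=cv2.imread('pics/s3.png')[120:360,280:560]
cv2.imwrite('pics/s3c.png',cv2.resize(b,(700,600),interpolation=2))
E
```

```text
[ 0.55792355 -0.07798077  0.17310375] [ 0.02551226 -0.01370494  0.17310375] [0.4182784 1.2876065 0.6807037]
```

View pics/s3c.png

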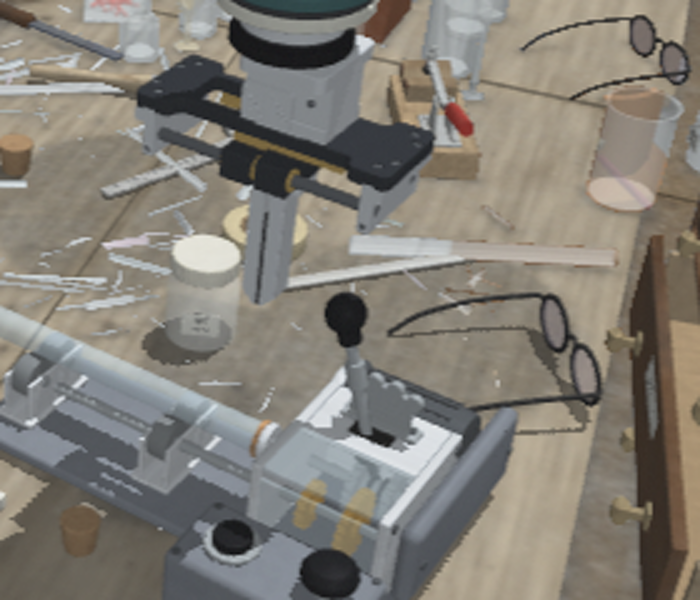

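The finger stands in line with the knob on its +y side (crop (265,280), knob (347,312)). Push toward -y.

play_rows(
  rows=[
    [0.29,-0.96,0,0,0],
    [0.58,-1.91,0,0,0],
    [0.87,-2.87,0,0,0],
    [1.02,-3.35,0,0,0],
    [1.17,-3.83,0,0,0],
    [1.31,-4.3,0,0,0],
    [1.46,-4.78,0,0,0],
    [1.6,-5.26,0,0,0],
    [1.75,-5.74,0,0,0],
  ],
)

```text
clock: 5.67
tcp_pos: [0.5757, -0.135, 0.1735]
orientation: [-180.0, 0.0, -163.0]
ft_force: [-0.4, 0.0, 0.7]
opening: 0.0005
grip_force: 0.2
```

play_rows(
  rows=[
    [0.12,-0.38,0,0,0],
    [0.23,-0.77,0,0,0],
    [0.35,-1.15,0,0,0],
    [0.47,-1.53,0,0,0],
    [0.58,-1.91,0,0,0],
    [0.7,-2.3,0,0,0],
    [0.82,-2.68,0,0,0],
  ],
)

```text
clock: 6.25
tcp_pos: [0.5839, -0.1619, 0.1733]
orientation: [-180.0, -0.0, -163.0]
ft_force: [-0.4, 0.5, -0.7]
opening: 0.0006
grip_force: 0.4
```

play_rows(
  rows=[
    [0.06,-0.19,0,0,0],
    [0.12,-0.38,0,0,0],
    [0.18,-0.57,0,0,0],
    [0.21,-0.69,0,0,0],
    [0.21,-0.69,0,0,0],
  ],
)

```text
clock: 6.67
tcp_pos: [0.5859, -0.1686, 0.1734]
orientation: [-180.0, -0.0, -163.0]
ft_force: [-0.2, 0.3, 0.3]
opening: 0.0001
grip_force: 0.0
```

```bash
python3 - <<'E'
from h import *
s=arm.get_state();print(s['tcp_pos'],w2m(s['tcp_pos']),s['ft_force'])
E
```

```text
[ 0.58585608 -0.16856141  0.17339252] [ 0.02581229 -0.10849412  0.17339252] [-0.18880423  0.32584063  0.32464169]
```

play_rows(
  rows=[
    [0.03,-0.1,0,0,0],
    [0.06,-0.19,0,0,0],
    [0.06,-0.19,0,0,0],
  ],
)

```text
clock: 6.92
tcp_pos: [0.5864, -0.1699, 0.1733]
orientation: [180.0, -0.0, -163.0]
ft_force: [-0.6, 1.5, 0.1]
opening: 0.0002
grip_force: 0.6
```

```bash
python3 - <<'E'
from h import *
s=arm.get_state();print(w2m(s['tcp_pos']),s['ft_force'])
snap('scene','s4');b=cv2.imread('pics/s4.png')[180:380,300:520]
cv2.imwrite('pics/s4c.png',cv2.resize(b,(660,600),interpolation=2))
E
```

```text
[ 0.0259773  -0.10992926  0.17332018] [-0.59749401  1.50767232  0.12169054]
```

View pics/s4c.png

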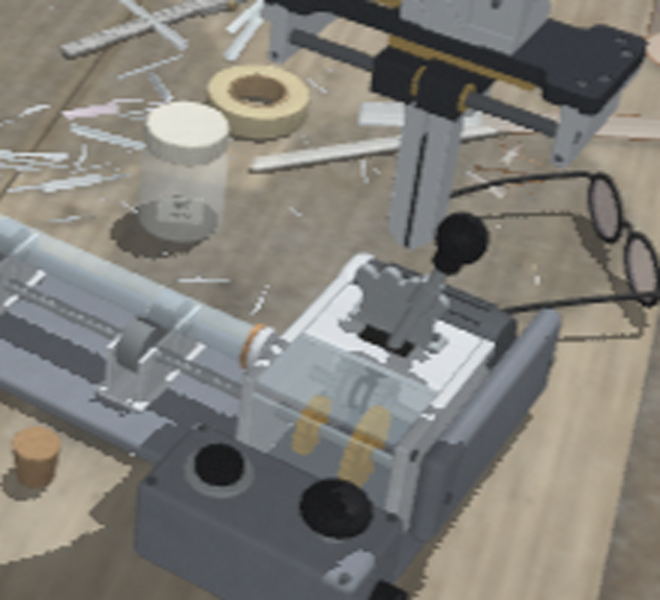

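The lever leans to -y (knob at crop (461,238)), in the fast notch, and the finger just touches it. A small nudge will confirm the stop.

play_rows(
  rows=[
    [0.03,-0.1,0,0,0],
    [0.05,-0.15,0,0,0],
    [0.05,-0.15,0,0,0],
  ],
)

```text
clock: 7.22
tcp_pos: [0.5867, -0.1706, 0.1732]
orientation: [179.9, -0.0, -163.0]
ft_force: [-3.5, 5.8, 2.3]
opening: 0.0004
grip_force: 3.7
```

```bash
python3 - <<'E'
from h import *
s=arm.get_state();p=s['tcp_pos'];print(p,w2m(p),s['ft_force'])
print((m2w((-.03,-.05,.173))-p)*100,(m2w((-.09,-.068,.1))-p)*100)
E
```

```text
[ 0.58668636 -0.17055288  0.17323629] [ 0.02602566 -0.11064117  0.17323629] [-3.45537472  5.80637225  2.29112173]
[-7.12760696  4.16647028 -0.02362871] [-12.34177711   0.69480934  -7.32362871]
```

play_rows(
  rows=[
    [-0.6,1.9,0,0,0],
    [-1.2,3.8,0,0,0],
    [-4,4,0,0,0],
    [-7,3.6,0,0,0],
    [-10,2.2,0,0,0],
    [-12.3,0.7,0,0,0],
    [-12.3,0.7,-3,0,0],
    [-12.3,0.7,-6,0,0],
    [-12.3,0.7,-7.8,0,0],
    [-12.3,0.7,-7.8,0,0],
  ],
)

```text
clock: 8.05
tcp_pos: [0.4623, -0.1644, 0.0927]
orientation: [179.9, -0.2, -163.0]
ft_force: [-0.2, 1.0, 0.2]
opening: 0.0007
grip_force: 0.0
```

play_rows(
  rows=[
    [0,0,0,0,0],
    [0,0,0,0,0],
  ],
)

```text
clock: 8.22
tcp_pos: [0.4646, -0.165, 0.0966]
orientation: [-180.0, 0.1, -163.0]
ft_force: [0.7, -0.6, 0.3]
opening: 0.0005
grip_force: 0.0
```

```bash
python3 - <<'E'
from h import *
s=arm.get_state();p=s['tcp_pos'];print(p,w2m(p),s['ft_force'])
snap('scene','s5');snap('top','t5');b=cv2.imread('pics/s5.png')[210:380,300:480];a=cv2.imread('pics/t5.png')[160:280,250:450]
cv2.imwrite('pics/s5c.png',np.hstack([cv2.resize(b,(400,378),interpolation=2),cv2.resize(a,(400,378),interpolation=2)]))
E
```

```text
[ 0.46464551 -0.16496029  0.0965646 ] [-0.08907828 -0.06969816  0.0965646 ] [ 0.68452058 -0.59633633  0.34504763]
```

View pics/s5c.png

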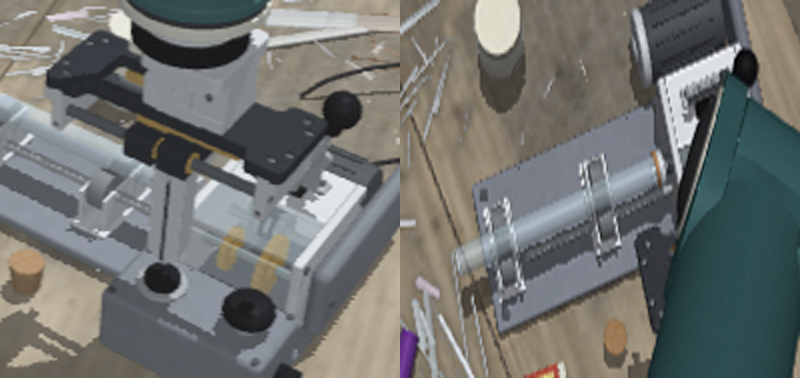

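Tube on the cork, lever still in fast, and the fingertip is over the start button. Press.

play_rows(
  rows=[
    [-0.14,0.14,-0.5,0,0],
    [-0.14,0.14,-1.2,0,0],
    [-0.14,0.14,-1.7,0,0],
    [-0.14,0.14,-2.0,0,0],
    [-0.14,0.14,-2.2,0,0],
    [-0.14,0.14,-2.4,0,0],
    [-0.14,0.14,-2.5,0,0],
    [-0.14,0.14,-2.5,0,0],
  ],
)

```text
clock: 8.98
tcp_pos: [0.4626, -0.1631, 0.0709]
orientation: [180.0, 0.0, -163.0]
ft_force: [-6.8, 4.7, 21.1]
opening: 0.0003
grip_force: 10.6
```

play_rows(
  rows=[
    [0,0,-0.1,0,0],
    [0,0,-0.1,0,0],
  ],
)

```text
clock: 9.15
tcp_pos: [0.4627, -0.1631, 0.0706]
orientation: [180.0, 0.0, -163.0]
ft_force: [-12.1, 5.9, 38.7]
opening: 0.0004
grip_force: 19.1
```

play_rows(
  rows=[
    [0,0,0.1,0,0],
    [0,0,0.1,0,0],
    [0,0,1,0,0],
    [0,0,3,0,0],
    [0,0,5,0,0],
    [0,0,7,0,0],
    [-3,0,9,0,0],
    [-6,0,9,0,0],
    [-8,0,9,0,0],
    [-8,0,9,0,0],
  ],
)

```text
clock: 9.98
tcp_pos: [0.3794, -0.1634, 0.1597]
orientation: [180.0, 0.0, -163.1]
ft_force: [0.3, -0.8, 0.3]
opening: 0.0003
grip_force: 0.0
```

play_rows(
  rows=[
    [0,0,0,0,0],
    [0,0,0,0,0],
    [0,0,0,0,0],
    [0,0,0,0,0],
  ],
)

```text
clock: 10.32
tcp_pos: [0.3831, -0.1632, 0.1593]
orientation: [-180.0, -0.0, -163.0]
ft_force: [0.5, -0.4, 0.6]
opening: 0.0004
grip_force: 0.0
```

```bash
python3 - <<'E'
from h import *
s=arm.get_state();print(s['tcp_pos'],s['ft_force'])
snap('scene','s6');b=cv2.imread('pics/s6.png')[190:400,220:500]
cv2.imwrite('pics/s6c.png',cv2.resize(b,(784,588),interpolation=2))
E
```

```text
[ 0.38311879 -0.16323418  0.1592757 ] [ 0.51480796 -0.35869145  0.63611497]
```

View pics/s6c.png

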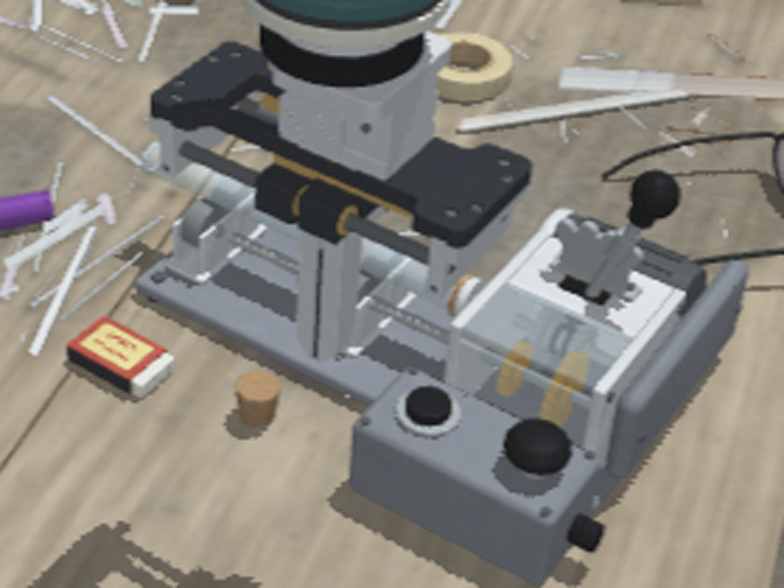

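The lever is still in fast, both buttons are up, and the cork and matchbox have not moved. The gripper hides the tube, so I compare the top views numerically before handing in.

```bash
python3 - <<'E'
from h import *
snap('top','t6');a,b=[cv2.imread(f'pics/{n}.png').astype(int) for n in('t5','t6')]
for n,y in(('free end',.205),('cork end',-.033)):
    u,v=proj('t6',m2w((0,y,.067))).round().astype(int)
    print(n,u,v,abs(a-b).max(2)[v-6:v+7,u-6:u+7])
E
```

```text
free end 278 243 [[3 2 3 5 2 3 4 1 3 3 3 2 2]
 [4 3 2 3 3 2 5 3 3 5 2 3 5]
 [2 3 3 1 3 4 3 3 4 4 3 5 6]
 [5 4 2 4 1 2 4 3 4 3 3 5 4]
 [3 5 2 2 6 3 4 5 3 4 4 4 4]
 [2 2 4 2 4 2 2 5 4 3 3 4 4]
 [3 2 2 4 2 2 3 3 2 4 5 2 2]
 [3 2 4 3 3 3 4 5 3 4 4 2 2]
 [4 3 2 4 3 5 2 3 4 4 2 0 3]
 [3 3 4 3 3 4 2 1 3 3 3 4 2]
 [2 3 2 4 2 3 4 2 3 1 2 5 3]
 [3 3 2 4 3 3 3 3 2 4 3 3 3]
 [3 3 4 2 1 4 2 2 1 4 4 3 3]]
cork end 376 214 [[4 4 3 5 4 4 3 4 4 3 4 3 4]
 [4 4 2 4 1 3 3 3 3 4 4 3 2]
 [4 3 2 5 4 3 4 2 3 3 5 4 3]
 [3 5 4 4 2 3 3 3 4 4 5 5 2]
 [4 4 4 4 4 2 3 2 4 4 6 4 3]
 [4 5 4 4 5 5 3 4 4 4 5 5 4]
 [5 4 4 5 3 4 5 2 4 2 5 5 4]
 [3 4 5 3 4 3 4 3 4 3 3 5 4]
 [6 3 3 3 4 3 1 6 2 5 3 4 5]
 [3 4 2 3 3 4 4 2 4 2 3 3 3]
 [2 2 3 3 3 2 1 1 2 2 2 1 3]
 [3 1 2 2 1 3 3 1 1 1 1 1 4]
 [2 2 3 4 1 2 4 2 3 1 2 4 3]]
```

The tube has not moved (differences are only noise).

```bash
python3 -c "
from station import arm
print(arm.job_done())"
```

```text
the job is handed in; nothing more can be done
None
```

The job is handed in, with no verdict returned: the tube rests on the cork stop, the lever is in fast, the start button was pressed right down and is up again, and the stop button, jar, cork and matchbox were never touched.

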